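# Swap the dead supply board in the assembly frame for a fresh one

## Robot

A 6-joint arm with a two-finger parallel gripper is mounted at the origin on the work surface. World frame = base frame: x ahead of the robot, y to its left, z up, the work surface at z = 0. Lengths are in m, angles in rad, forces in N, time in s.
With the tool pointing down it reaches from about 0.3 to 0.875 m from the base axis. Payload 6.4 kg.
Tool frame: the origin (TCP) lies on the centre line of the jaws, within the pads' length; the fingertips stand ctrl.tip_extent ahead of it and the grasp point (between the pads) lies 8 mm behind it (ctrl.tip_extent is the distance from the TCP to the fingertips, in m); z points along the fingers, y is the line along which they close (so a half turn about z gives the same grasp; the last joint's range is limited). The gripper opens to 85 mm and grips with 20 to 120 N. Pads are 22 mm wide; open, the fingers measure 114 mm over their backs; the gripper's body (76 mm by 85 mm) begins 54 mm behind the grasp point. The pads swing forward as they close: fully open they stand 13 mm farther back than shut.
Start: joints at [-1.467, 0.181, 1.607, -0, 1.354, -0.206], TCP at [0.175, -0.548, 0.242] pointing down, gripper open.
Joint ranges: [-2.99, 2.99], [-0.89, 2.07], [0.3, 2.58], [-1.14, 4.28], [0, 2.63], [-3.12, 3.12]. Speed limits (rad/s): [2.57, 2.57, 3.01, 3.14, 3.14, 3.14].

## Interface

Orientations are given as a unit quaternion [w, x, y, z].
In Python, from bench import ctrl gives the robot as it stands.
- The arm moves only by the shell command python3 -m handwheel 'ROWS'. ROWS is JSON, a list of rows, each a list of 7 numbers: the turn, a rotation vector about the tool's x, y, z as a fraction of full scale, then the shift along the tool's x, y, z as a fraction of full scale, then the opening, from 0 (shut) to 1 (fully open). In form: [[rx, ry, rz, x, y, z, jaw], ...]. A call has exactly 8 rows; each row shifts and turns the commanded pose from where the row before left it, along the tool's axes as they then stand; what a row does not reach is not made up. Full scale, the value 1, is 300 mm for a shift and pi rad for a turn. A row lasts 1/10 s, in which the tool goes at most 50 mm and 8.59 degrees, less where a joint would pass 70% of its speed; a pose out of reach is approached as far as the arm can. A call with a number of a shift or a turn outside -1 to 1 is refused whole. A call with a gripper value outside its range is refused whole. The fingers move at their own pace and stop on an object; the grip force is fixed at half the most. Time passes only in rows, so rows that do not move let the fingers close, or fill a call up. It gives the time, the measured TCP pose, the force, the opening and the grip force at its end, in the units of the state.
- ctrl.get_obs(): the state, without advancing time (a new reading comes with each control period).
- ctrl.camera(name): name is "side" or "top" or "wrist"; returns the picture (420x560x3 uint8, blue, green, red); there is no depth.
- ctrl.camera_model(name): a dict with "camera_matrix" (3x3 intrinsics, pixels), "dist_coeffs" ([k1, k2, p1, p2, k3] as OpenCV has them; the pictures are not rectified), "cam_to_world" (4x4, takes a point from camera to world coordinates). Camera axes: x right, y up, looking along -z (the intrinsics and any distortion apply to the point x, -y, -z); pixel columns grow to the right and rows downward; lengths in m; the calibration is good to about 2 mm. A picture is of the moment at which its call begins: read the wrist's pose just before it. camera_model takes no time and is no camera call; for the wrist camera it gives the pose at the moment of the call.
- ctrl.hand_in(): hands the job in; it is judged then, once.
The state is a dict: "time_s": time; "q": joint angles; "dq": joint speeds; "joint_efforts": joint torques, N m; "eef_pos": TCP position; "eef_rot": TCP orientation; "wrist_force": force on the tool from outside, world axes, zero at the start; "torque": the same for the moment, N m; "opening": opening from 0.0 (shut) to 1.0 (fully open); "grasp_force": force on a finger pad.
Only numpy, scipy, OpenCV 4.12 (cv2) and the standard library are available. Lean on these libraries where they do the work, as an engineer would, in place of code of your own. Each camera call takes 0.05 s, during which the arm holds its last target. There are 200 camera calls.

## Task

The power-supply board in the assembly frame is dead: lift it out and drop it into the big scrap crate. Then take the fresh board from the bench and set it down gently in the frame (put down, not dropped), component side up, flat on both ledges between the two fences and not sticking out past the ends of the rails. Leave everything else on the bench where it is.

Things in the scene. Friction and masses are not known exactly. Their poses are not given: they have to be found in the camera images.
- frame: Assembly frame, fixed, 180 x 180 mm. Grey cheeks (y +-85 mm, tops at 50 mm) and steel bars carry two aluminium rails 170 mm long along its x, open-ended. Rail: ledge with top 55 mm above the bench, 40 to 55 mm off the centre line, then a fence (y 55 to 60 mm) rising 5 mm above the ledge: 110 mm between fences. Origin on the bench under its centre; x along the rails, y across, z up.
- dud_block (a point): Middle of the dead board's black transformer block (36 x, 43 y, 33 mm high; grip it across the 36). Green board 80 x, 100 y, 2 mm thick, 0.28 kg, edges on the ledges; two 31 mm tall capacitors and a finned heat sink stand beyond 25 mm to either side in y. Beside the grip only parts under 3 mm high. Board's upper face 16.5 mm, under face 18.5 mm, lead tips 22.5 mm below this point. z up.
- fresh_block (a point): Middle of the fresh board's transformer block; it lies on the bench across the frame from the crate. Same board and block (36 x, 43 y, 33 mm high; grip across the 36), 0.25 kg, but no capacitors or heat sink. Board's upper face 16.5 mm, under face (to rest on the ledges) 18.5 mm, lead tips (within 28 mm of centre) 22.5 mm below this point. Goes in either way round, its y across the rails.
- crate: The scrap crate, fixed, left or right of the frame: big deep translucent white tub, 280 (x) by 200 (y) by 105 mm high, walls and floor 4 mm, open on top, some scrap up to 32 mm high on its floor. The other tubs, at the table's sides, are smaller and not for scrap. Origin on the bench under its centre; z up.
- mug_mid (a point): White mug, 82 mm across, 92 mm high, standing beyond the frame: leave it. Its centre.
- spool_mid (a point): Spool of solder, 54 mm across, 45 mm high, standing beyond the frame: leave it. Its centre.
- cutters_mid (a point): Side cutters with dark red handles, 145 mm long, 13 mm high, lying beside the fresh board: leave them. Middle of the tool, 6.5 mm up.
- capacitor_mid (a point): Loose black capacitor, 30 mm across, 40 mm high, standing near the fresh board: leave it. Its centre.
- core_mid (a point): Loose transformer with iron core, 42 by 52 mm, 44 mm high, standing near the fresh board: leave it. Its centre.
Not all that is in view belongs to the job. What is shaped like the part that bears dud_block but pink, red or yellow is not meant.

How it is judged:
By the outcome, as a careful person would: the job done as asked, in the order asked, and still so for the second after the job is handed in, with the robot touching nothing.
It also fails if it takes over 53 s, if anything falls off the work surface, if the arm or the gripper's body presses on something with over 40 N, if the wrist force passes 120 N, or if a joint passes its speed limit or range.

## Working session

There is one attempt and no reset: what is moved stays moved. The work goes in short steps, Python scripts to look and compute and a shell command to move; the robot and the scene stay as the last step left them, time stands still between calls to the robot, and variables do not carry over. Pictures are saved under pics/ and viewed, at most 11 in all, crops included, and the job is handed in when it is done.

```bash
ls; mkdir -p pics; python3 - <<'E'
from bench import ctrl
import cv2,numpy as np
a=ctrl.camera("top");b=ctrl.camera("side")
cv2.imwrite("pics/top.png",a);cv2.imwrite("pics/side.png",b)
o=ctrl.get_obs();print(o["eef_pos"],o["eef_rot"],o["opening"],ctrl.tip_extent,o["time_s"])
for n in("top","side","wrist"):
  m=ctrl.camera_model(n);print(n,np.round(m["camera_matrix"],1).tolist(),m["dist_coeffs"],np.round(m["cam_to_world"],3).tolist())
E
```

```text
pics
[ 0.17528082 -0.54714984  0.24148164] [-7.80675841e-04  9.88025030e-01  1.54291703e-01  4.42125459e-05] 0.9972882719640597 0.011 0.1
top [[466.1, 0.0, 278.1], [0.0, 466.1, 214.6], [0.0, 0.0, 1.0]] [-0.12006788  0.          0.          0.          0.        ] [[0.015, 0.987, -0.16, 0.386], [-1.0, 0.014, -0.01, 0.009], [-0.008, 0.16, 0.987, 1.193], [0.0, 0.0, 0.0, 1.0]]
side [[500.6, 0.0, 278.2], [0.0, 500.6, 203.7], [0.0, 0.0, 1.0]] [-0.03457371  0.          0.          0.          0.        ] [[-0.72, 0.508, -0.473, -0.072], [-0.693, -0.54, 0.477, 0.631], [-0.013, 0.671, 0.741, 1.061], [0.0, 0.0, 0.0, 1.0]]
wrist [[364.7, 0.0, 283.5], [0.0, 364.7, 205.2], [0.0, 0.0, 1.0]] [-0.08216296  0.          0.          0.          0.        ] [[0.304, 0.911, 0.277, 0.247], [-0.953, 0.291, 0.088, -0.525], [-0.0, -0.291, 0.957, 0.373], [0.0, 0.0, 0.0, 1.0]]
```

View pics/top.png

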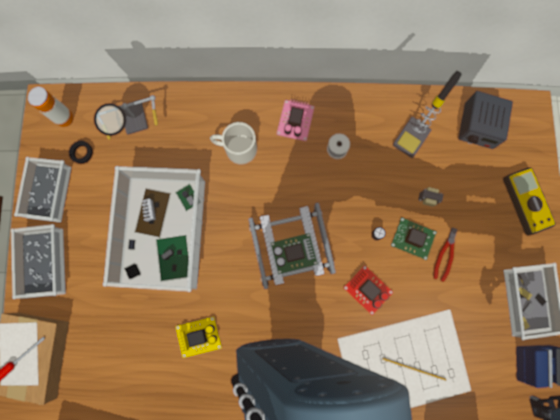

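View pics/side.png

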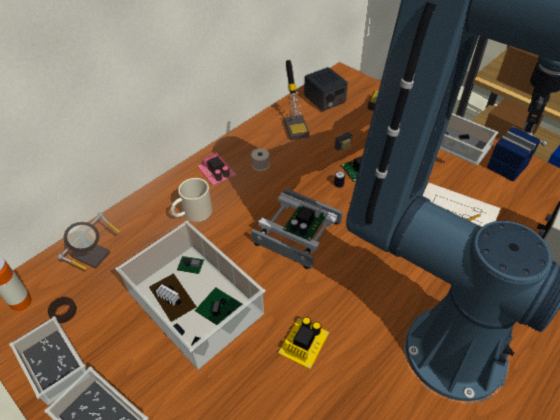

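The top view shows the crate at (153,228), the frame with a green board at (293,250), and a green board on the bench at (413,238). The cutters are at (445,254), the capacitor at (378,233), the core at (431,195), the spool at (338,146) and the mug at (240,143). Boards that could be confused are pink (296,120), red (369,290), yellow (198,337) and the green scrap in the crate. The dud is the green one in the frame, and the fresh board is the green one across the frame from the crate. I'll confirm this in an enlarged crop.

```bash
cat >h.py <<'E'
from bench import ctrl
import cv2,numpy as np
def ray(n,px,m=None):
    m=m or ctrl.camera_model(n)
    p=cv2.undistortPoints(np.array(px,float).reshape(-1,1,2),np.array(m["camera_matrix"]),np.array(m["dist_coeffs"])).reshape(-1,2)
    T=np.array(m["cam_to_world"]);d=np.c_[p[:,0],-p[:,1],-np.ones(len(p))]@T[:3,:3].T
    return T[:3,3],d
def plane(n,px,z,m=None):
    c,d=ray(n,px,m);return c+d*((z-c[2])/d[:,2])[:,None]
def proj(n,P,m=None):
    m=m or ctrl.camera_model(n);T=np.linalg.inv(np.array(m["cam_to_world"]))
    q=(np.array(P,float).reshape(-1,3)@T[:3,:3].T+T[:3,3])*[1,-1,-1]
    return cv2.projectPoints(q,np.zeros(3),np.zeros(3),np.array(m["camera_matrix"]),np.array(m["dist_coeffs"]))[0].reshape(-1,2)
E
python3 - <<'E'
from h import *
a=cv2.imread("pics/top.png")
c=cv2.resize(a[190:300,240:470],None,fx=3.4,fy=3.4,interpolation=cv2.INTER_CUBIC);cv2.imwrite("pics/crop.png",c)
h=cv2.cvtColor(a,cv2.COLOR_BGR2HSV);g=cv2.inRange(h,(45,60,30),(90,255,255))
g=cv2.morphologyEx(g,cv2.MORPH_CLOSE,np.ones((9,9)))
for ct in cv2.findContours(g,0,2)[0]:
    if cv2.contourArea(ct)>300:
        r=cv2.minAreaRect(ct);b=cv2.boxPoints(r);print(np.round(r[0]),r[1],r[2])
        for z in (0.005,.057): print(z,np.round(plane("top",b,z),3)[:,:2].tolist(),plane("top",[r[0]],z).round(3)[0])
print("crate",plane("top",[(118,168),(202,170),(196,290),(105,287)],.105).round(3).tolist())
E
```

```text
[173. 257.] (40.64192199707031, 28.69902992248535) 83.0887680053711
0.005 [[0.511, 0.336], [0.521, 0.261], [0.418, 0.244], [0.407, 0.318]] [0.464 0.29  0.005]
0.057 [[0.505, 0.321], [0.515, 0.25], [0.416, 0.234], [0.406, 0.304]] [0.46  0.277 0.057]
[293. 253.] (30.55948829650879, 37.35048294067383) 75.96376037597656
0.005 [[0.505, 0.037], [0.529, -0.055], [0.454, -0.074], [0.429, 0.017]] [ 0.479 -0.019  0.005]
0.057 [[0.499, 0.036], [0.523, -0.052], [0.451, -0.071], [0.428, 0.017]] [ 0.475 -0.017  0.057]
[413. 238.] (37.15030288696289, 28.610628128051758) 22.380136489868164
0.005 [[0.505, -0.269], [0.575, -0.299], [0.539, -0.389], [0.47, -0.358]] [ 0.522 -0.329  0.005]
0.057 [[0.5, -0.257], [0.566, -0.286], [0.532, -0.372], [0.466, -0.342]] [ 0.516 -0.314  0.057]
crate [[0.673, 0.415, 0.105], [0.669, 0.206, 0.105], [0.383, 0.209, 0.105], [0.384, 0.426, 0.105]]
```

View pics/crop.png

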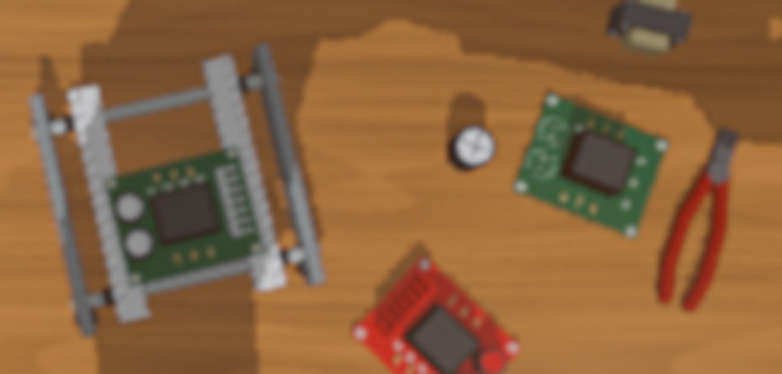

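Confirmed: the frame's board is the dud, with capacitors, a heat sink and its block at crop (185,213). The fresh board's block is at crop (602,157), with the cutters and capacitor clear of it.

```bash
cat >>h.py <<'E'
from scipy.spatial.transform import Rotation as R
def pose():
    o=ctrl.get_obs();q=o["eef_rot"];return o,np.array(o["eef_pos"]),R.from_quat([q[1],q[2],q[3],q[0]])
def goto(p,yaw=None):
    "shift (full-scale units) in present tool axes to p; turn to bring tool y to world yaw deg"
    o,x,r=pose();d=r.inv().apply(np.array(p)-x)
    print("t",round(o["time_s"],2),"at",x.round(4),"yaw_y",round(np.degrees(np.arctan2(*r.as_matrix()[[1,0],1])),2),"open",round(o["opening"],3),"F",np.round(o["wrist_force"],1),"shift units",(d/.3).round(4),"mm",(d*1e3).round(1))
    if yaw is not None:
        best=None
        for k in(0,180):
            a=np.radians(yaw+k);y=np.array([np.cos(a),np.sin(a),0]);z=np.array([0,0,-1.]);M=np.c_[np.cross(y,z),y,z]
            v=(r.inv()*R.from_matrix(M)).as_rotvec()
            if best is None or np.linalg.norm(v)<np.linalg.norm(best):best=v
        print("turn units",(best/np.pi).round(4),"deg",np.degrees(best).round(2))
E
python3 - <<'E'
from h import *
f=lambda u,v:(240+u/3.4,190+v/3.4)
print("dud top",plane("top",[f(185,213)],.09).round(4));print("fresh top",plane("top",[f(602,157)],.039).round(4))
e=plane("top",[f(85,88),f(133,315),f(218,60),f(270,285)],.058);print("rails",e.round(4).tolist(),e.mean(0).round(4))
goto([.475,-.017,.24],15)
E
```

```text
dud top [[ 0.4743 -0.0192  0.09  ]]
fresh top [[ 0.5232 -0.3284  0.039 ]]
rails [[0.5665, 0.0534, 0.058], [0.4037, 0.0162, 0.058], [0.5885, -0.0429, 0.058], [0.4263, -0.0811, 0.058]] [ 0.4962 -0.0136  0.058 ]
t 0.1 at [ 0.1753 -0.5471  0.2415] yaw_y -72.25 open 0.997 F [ 0.3  0.  -0.5] shift units [ 1.4903 -1.3784  0.0075] mm [ 447.1 -413.5    2.3]
turn units [-3.000e-04 -5.000e-04 -4.847e-01] deg [-6.000e-02 -8.000e-02 -8.725e+01]
```

```bash
python3 -m handwheel '[[0,0,0,0.115,-0.106,0,1],[0,0,0,0.115,-0.106,0,1],[0,0,0,0.115,-0.106,0,1],[0,0,0,0.115,-0.106,0,1],[0,0,0,0.115,-0.106,0,1],[0,0,0,0.115,-0.106,0,1],[0,0,0,0.115,-0.106,0,1],[0,0,0,0.115,-0.106,0,1]]'; python3 -m handwheel '[[0,0,0,0.115,-0.106,0,1],[0,0,0,0.115,-0.106,0,1],[0,0,0,0.115,-0.106,0,1],[0,0,0,0.115,-0.106,0,1],[0,0,0,0.115,-0.106,0,1],[0,0,-0.044,0,0,0,1],[0,0,-0.044,0,0,0,1],[0,0,-0.044,0,0,0,1]]'; python3 -m handwheel '[[0,0,-0.044,0,0,0,1],[0,0,-0.044,0,0,0,1],[0,0,-0.044,0,0,0,1],[0,0,-0.044,0,0,0,1],[0,0,-0.044,0,0,0,1],[0,0,-0.044,0,0,0,1],[0,0,-0.044,0,0,0,1],[0,0,-0.044,0,0,0,1]]'; python3 - <<'E'
from h import *
goto([.475,-.017,.24],15)
m=ctrl.camera_model("wrist");w=ctrl.camera("wrist");cv2.imwrite("pics/w1.png",w)
import pickle;pickle.dump(m,open("w1.pkl","wb"))
E
```

```text
time_s: 0.9
eef_pos: [0.361, -0.2193, 0.2422]
eef_rot: [0.0, 0.988, 0.154, 0.0]
wrist_force: [1.8, -0.4, -1.0]
opening: 1.004
grasp_force: 0.0
time_s: 1.7
eef_pos: [0.4762, -0.0163, 0.2418]
eef_rot: [-0.0, 0.934, 0.358, -0.0]
wrist_force: [-0.7, 0.2, 0.6]
opening: 0.995
grasp_force: 0.0
time_s: 2.5
eef_pos: [0.4761, -0.0171, 0.2419]
eef_rot: [-0.0, 0.607, 0.794, -0.0]
wrist_force: [-0.7, 0.2, -0.4]
opening: 1.004
grasp_force: 0.0
t 2.5 at [ 0.4761 -0.0171  0.2419] yaw_y 15.2 open 1.004 F [-0.7  0.2 -0.4] shift units [ 0.0013 -0.0035  0.0063] mm [ 0.4 -1.1  1.9]
turn units [-0.0002 -0.0001  0.0011] deg [-0.04 -0.03  0.2 ]
```

View pics/w1.png

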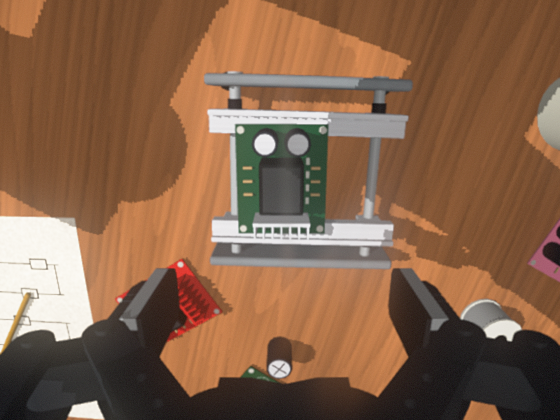

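The wrist view shows the frame level in the picture. The dud's block spans roughly (259–304, 155–216), the capacitors are at (264,144) and (298,144), and the heat sink is at (282,228). Next I project the estimate and measure the board and rails.

```bash
python3 - <<'E'
from h import *
import pickle;m=pickle.load(open("w1.pkl","rb"));w=cv2.imread("pics/w1.png")
# board holes/corners (green) at z=.057
h=cv2.cvtColor(w,cv2.COLOR_BGR2HSV);g=cv2.inRange(h,(45,60,20),(95,255,255));g[:, :200]=0;g[260:]=0
g=cv2.morphologyEx(g,cv2.MORPH_CLOSE,np.ones((5,5)))
ct=max(cv2.findContours(g,0,2)[0],key=cv2.contourArea);hull=cv2.convexHull(ct)
P=plane("wrist",hull.reshape(-1,2),.057,m)[:,:2].astype(np.float32)*1000
r=cv2.minAreaRect(P);print("board",r)
e=plane("wrist",[(210,121),(405,127),(213,231),(392,234)],.058,m);print("rail mids",e.round(4).tolist(),e.mean(0))
a=np.radians(15);X=np.array([np.cos(a),np.sin(a),0]);Y=np.array([-X[1],X[0],0])
for z in(.057,.09):
  c=np.array([.4743,-.0192,z]);print(z,proj("wrist",[c+sx*.018*X+sy*.0215*Y for sx,sy in((-1,1),(1,1),(1,-1),(-1,-1))],m).round(0).tolist())
dk=(w.max(2)<75).astype(np.uint8)*255;k=dk[130:240,235:330]
k=cv2.morphologyEx(k,cv2.MORPH_OPEN,np.ones((5,5)))
for c in cv2.findContours(k,0,2)[0]:
  if cv2.contourArea(c)>200: print(np.array(cv2.boundingRect(c))+[235,130,0,0])
cv2.imwrite("pics/c1.png",cv2.resize(w[60:280,195:425],None,fx=2.6,fy=2.6,interpolation=cv2.INTER_CUBIC))
E
```

```text
board ((474.42022705078125, -17.565208435058594), (78.66827392578125, 96.77251434326172), 15.158547401428223)
rail mids [[0.4024, 0.0168, 0.058], [0.5649, 0.056, 0.058], [0.4258, -0.0805, 0.058], [0.5877, -0.0398, 0.058]] [ 0.4952149  -0.01190328  0.058     ]
0.057 [[260.0, 158.0], [301.0, 158.0], [300.0, 205.0], [261.0, 205.0]]
0.09 [[257.0, 165.0], [303.0, 165.0], [302.0, 217.0], [258.0, 217.0]]
[259 156  47  41]
[307 135  20  32]
```

View pics/c1.png

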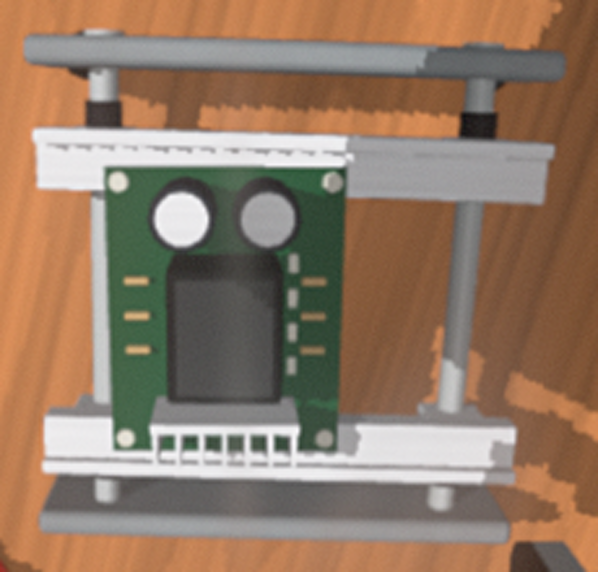

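The block's top is at about px (281,191), against a predicted (280,191), so the estimate stands. I'll descend and grip.

```bash
python3 -m handwheel '[[0,0,0,-0.003,-0.006,0.1,1],[0,0,0,0,0,0.12,1],[0,0,0,0,0,0.12,1],[0,0,0,0,0,0.1,1],[0,0,0,0,0,0.08,1],[0,0,0,0,0,0.04,1],[0,0,0,0,0,0,1],[0,0,0,0,0,0,0]]'; python3 -m handwheel '[[0,0,0,0,0,0,0],[0,0,0,0,0,0,0],[0,0,0,0,0,0,0],[0,0,0,0,0,0,0],[0,0,0,0,0,0,0],[0,0,0,0,0,0,0],[0,0,0,0,0,0,0],[0,0,0,0,0,0,0]]'
```

```text
time_s: 3.35
eef_pos: [0.4755, -0.0187, 0.075]
eef_rot: [0.0, 0.61, 0.792, 0.0]
wrist_force: [0.1, -0.4, 0.1]
opening: 0.86
grasp_force: 0.0
time_s: 4.15
eef_pos: [0.4758, -0.0188, 0.0756]
eef_rot: [0.001, 0.61, 0.793, 0.0]
wrist_force: [-1.2, 0.5, 5.7]
opening: 0.407
grasp_force: 61.5
```

```bash
python3 -m handwheel '[[0,0,0,0,0,-0.02,0],[0,0,0,0,0,-0.04,0],[0,0,0,0,0,-0.06,0],[0,0,0,0,0,-0.08,0],[0,0,0,0,0,-0.1,0],[0,0,0,0,0,-0.1,0],[0,0,0,0,0,-0.07,0],[0,0,0,0,0,-0.03,0]]'; python3 -m handwheel '[[0,0,0,0.06,0.03,0,0],[0,0,0,0.12,0.05,0,0],[0,0,0,0.14,0.065,0,0],[0,0,0,0.15,0.065,0,0],[0,0,0,0.15,0.065,0,0],[0,0,0,0.15,0.065,0,0],[0,0,0,0.14,0.065,0,0],[0,0,0,0.12,0.05,0,0]]'; python3 - <<'E'
from h import *
goto([.527,.315,.075])
cv2.imwrite("pics/s2.png",ctrl.camera("side"))
E
```

```text
time_s: 4.95
eef_pos: [0.4759, -0.0187, 0.2273]
eef_rot: [0.002, 0.61, 0.793, 0.001]
wrist_force: [-0.2, -0.3, -3.5]
opening: 0.409
grasp_force: 60.5
time_s: 5.75
eef_pos: [0.5269, 0.3175, 0.2233]
eef_rot: [-0.0, 0.609, 0.793, -0.001]
wrist_force: [1.5, -0.0, -3.3]
opening: 0.408
grasp_force: 60.5
t 5.75 at [0.5269 0.3175 0.2233] yaw_y 14.92 open 0.408 F [ 1.5 -0.  -3.3] shift units [-0.0082 -0.0009  0.4944] mm [ -2.5  -0.3 148.3]
```

View pics/s2.png

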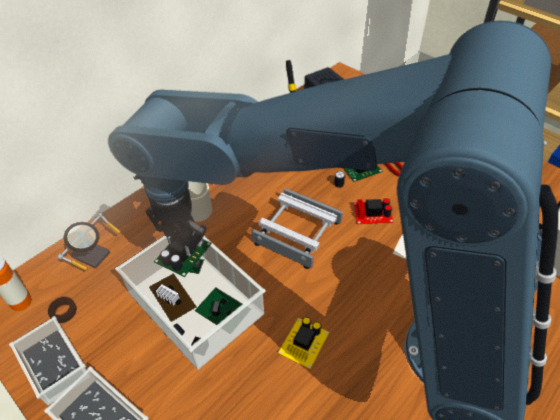

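The board is held above the crate at about (183,256), and the frame at (297,228) is empty. I'll lower it, release and rise.

```bash
python3 -m handwheel '[[0,0,0,-0.008,0,0.06,0],[0,0,0,0,0,0.1,0],[0,0,0,0,0,0.11,0],[0,0,0,0,0,0.1,0],[0,0,0,0,0,0.08,0],[0,0,0,0,0,0.04,0],[0,0,0,0,0,0,0],[0,0,0,0,0,0,1]]'; python3 -m handwheel '[[0,0,0,0,0,0,1],[0,0,0,0,0,0,1],[0,0,0,0,0,0,1],[0,0,0,0,0,0,1],[0,0,0,0,0,0,1],[0,0,0,0,0,0,1],[0,0,0,0,0,-0.05,1],[0,0,0,0,0,-0.1,1]]';  python3 -m handwheel '[[0,0,0,0,0,-0.13,1],[0,0,0,0,0,-0.15,1],[0,0,0,0,0,-0.13,1],[0,0,0,0,0,0,1],[0,0,0.028,0,0,0,1],[0,0,0.045,0,0,0,1],[0,0,0.045,0,0,0,1],[0,0,0.045,0,0,0,1]]'; python3 - <<'E'
from h import *
goto([.523,-.328,.2],-22)
cv2.imwrite("pics/t3.png",ctrl.camera("top"))
E
```

```text
time_s: 6.6
eef_pos: [0.529, 0.3131, 0.0784]
eef_rot: [0.0, 0.61, 0.793, 0.001]
wrist_force: [0.4, -0.3, 1.0]
opening: 0.566
grasp_force: 0.0
time_s: 7.4
eef_pos: [0.5263, 0.3121, 0.1209]
eef_rot: [-0.001, 0.61, 0.793, -0.002]
wrist_force: [0.3, 0.4, 0.1]
opening: 1.0
grasp_force: 0.0
time_s: 8.2
eef_pos: [0.5279, 0.3128, 0.2456]
eef_rot: [-0.0, 0.792, 0.61, -0.0]
wrist_force: [-0.2, -0.6, -0.7]
opening: 1.001
grasp_force: 0.0
t 8.2 at [0.5279 0.3128 0.2456] yaw_y -14.8 open 1.001 F [-0.2 -0.6 -0.7] shift units [-2.0693  0.5297  0.152 ] mm [-620.8  158.9   45.6]
turn units [-0.    0.    0.04] deg [-0.01  0.    7.2 ]
```

View pics/t3.png

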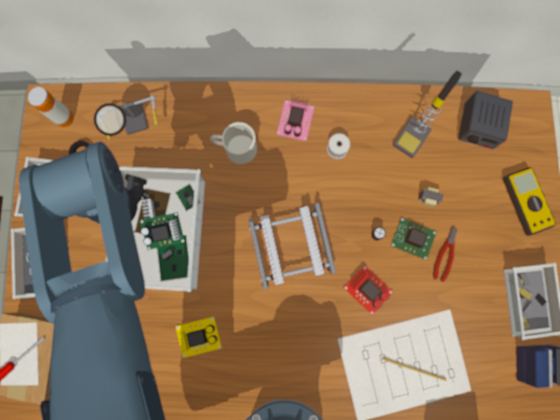

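The dud lies in the crate at (164,232) and the frame at (292,245) is empty. Moving on to the fresh board at (413,238).

```bash
python3 -m handwheel '[[0,0,0.04,0,0,0,1],[0,0,0,-0.142,0.056,0,1],[0,0,0,-0.142,0.056,0,1],[0,0,0,-0.142,0.056,0,1],[0,0,0,-0.142,0.056,0,1],[0,0,0,-0.142,0.056,0,1],[0,0,0,-0.142,0.056,0,1],[0,0,0,-0.142,0.056,0,1]]'; python3 -m handwheel '[[0,0,0,-0.142,0.056,0,1],[0,0,0,-0.142,0.056,0,1],[0,0,0,-0.142,0.056,0,1],[0,0,0,-0.142,0.056,0,1],[0,0,0,-0.142,0.056,0,1],[0,0,0,-0.142,0.056,0,1],[0,0,0,-0.142,0.056,0,1],[0,0,0,0,0,0.1,1]]'; python3 - <<'E'
from h import *
import pickle
a=ctrl.camera("top")
goto([.523,-.328,.2],-22)
m=ctrl.camera_model("wrist");w=ctrl.camera("wrist");cv2.imwrite("pics/w2.png",w);pickle.dump(m,open("w2.pkl","wb"))
h=cv2.cvtColor(w,cv2.COLOR_BGR2HSV);g=cv2.inRange(h,(45,60,20),(95,255,255))
g=cv2.morphologyEx(g,cv2.MORPH_CLOSE,np.ones((5,5)))
ct=max(cv2.findContours(g,0,2)[0],key=cv2.contourArea);P=plane("wrist",cv2.convexHull(ct).reshape(-1,2),.006,m)[:,:2].astype(np.float32)*1000
print("board",cv2.minAreaRect(P),cv2.boundingRect(ct))
print("pred top centre px",proj("wrist",[[.5232,-.3284,.039]],m).round(1))
x,y,ww,hh=cv2.boundingRect(ct);cv2.imwrite("pics/c2.png",cv2.resize(w,(800,600),interpolation=cv2.INTER_CUBIC))
E
```

```text
time_s: 9.05
eef_pos: [0.5269, -0.0094, 0.2458]
eef_rot: [0.0, 0.827, 0.563, 0.0]
wrist_force: [0.1, 0.1, -0.3]
opening: 1.003
grasp_force: 0.0
time_s: 9.85
eef_pos: [0.5277, -0.336, 0.2198]
eef_rot: [0.005, 0.828, 0.561, 0.0]
wrist_force: [0.5, 0.1, -0.0]
opening: 0.999
grasp_force: 0.0
t 9.9 at [ 0.5247 -0.3305  0.211 ] yaw_y -21.75 open 1.002 F [-2.2  2.  -4.6] shift units [ 0.0056 -0.0084  0.0368] mm [ 1.7 -2.5 11. ]
turn units [-0.001  -0.0003  0.0014] deg [-0.17 -0.05  0.25]
board ((520.16064453125, -327.6773376464844), (98.20736694335938, 78.647216796875), 68.27037048339844) (234, 122, 87, 103)
pred top centre px [[280.3 182.6]]
```

View pics/c2.png

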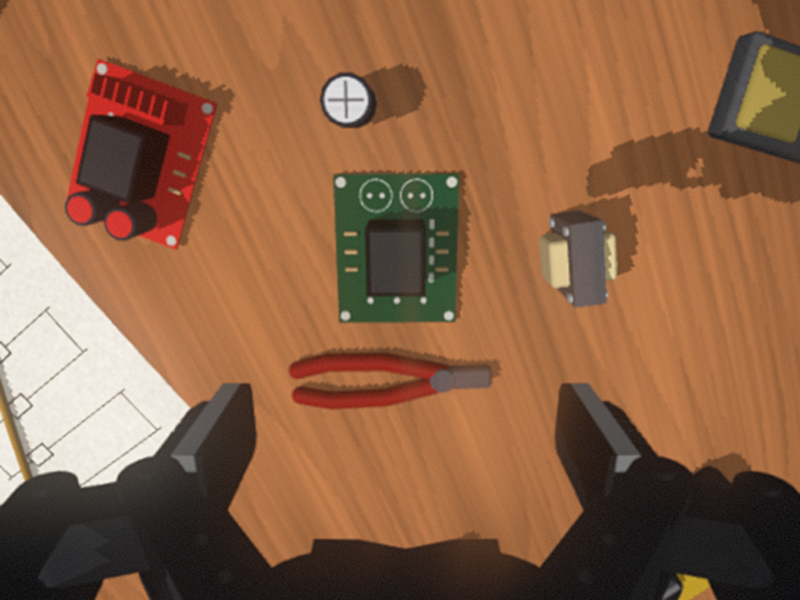

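The wrist view (800 px scale) shows the fresh board with its block top centred at (396,260), the cutters below it, and the capacitor and core clear of the jaw line. I'll descend partway, then correct.

```bash
python3 -m handwheel '[[0,0,0,-0.004,-0.0145,0,1],[0,0,0,0,0,0.1,1],[0,0,0,0,0,0.12,1],[0,0,0,0,0,0.12,1],[0,0,0,0,0,0.1,1],[0,0,0,0,0,0.06,1],[0,0,0,0,0,0.02,1],[0,0,0,0,0,0,1]]'; python3 - <<'E'
from h import *
goto([.521,-.3277,.0235],-21.75)
E
```

```text
time_s: 10.75
eef_pos: [0.5224, -0.327, 0.06]
eef_rot: [0.0, 0.827, 0.562, 0.0]
wrist_force: [-0.9, 0.0, 0.3]
opening: 1.001
grasp_force: 0.0
t 10.75 at [ 0.5224 -0.327   0.06  ] yaw_y -21.56 open 1.001 F [-0.9  0.   0.3] shift units [-0.0038 -0.0036  0.1215] mm [-1.1 -1.1 36.5]
turn units [ 0.    -0.     0.001] deg [ 0.   -0.    0.19]
```

```bash
python3 -m handwheel '[[0,0,0,-0.004,-0.004,0.04,1],[0,0,0,0,0,0.04,1],[0,0,0,0,0,0.03,1],[0,0,0,0,0,0.012,1],[0,0,0,0,0,0,1],[0,0,0,0,0,0,1],[0,0,0,0,0,0,0],[0,0,0,0,0,0,0]]'; python3 -m handwheel '[[0,0,0,0,0,0,0],[0,0,0,0,0,0,0],[0,0,0,0,0,0,0],[0,0,0,0,0,0,0],[0,0,0,0,0,0,0],[0,0,0,0,0,0,0],[0,0,0,0,0,0,0],[0,0,0,0,0,0,0]]'; python3 - <<'E'
from h import *
goto([.521,-.3277,.23],-21.75)
E
```

```text
time_s: 11.55
eef_pos: [0.5208, -0.3287, 0.0232]
eef_rot: [0.0, 0.827, 0.562, 0.0]
wrist_force: [0.6, -1.5, -0.1]
opening: 0.688
grasp_force: 0.0
time_s: 12.35
eef_pos: [0.5208, -0.3287, 0.0232]
eef_rot: [0.0, 0.827, 0.562, 0.0]
wrist_force: [-0.2, 0.3, 5.5]
opening: 0.408
grasp_force: 62.5
t 12.35 at [ 0.5208 -0.3287  0.0232] yaw_y -21.67 open 0.408 F [-0.2  0.3  5.5] shift units [ 3.200e-03 -1.000e-04 -6.895e-01] mm [   1.    -0.  -206.8]
turn units [0.0003 0.0001 0.0004] deg [0.05 0.02 0.08]
```

```bash
python3 -m handwheel '[[0,0,0,0,0,-0.02,0],[0,0,0,0,0,-0.06,0],[0,0,0,0,0,-0.1,0],[0,0,0,0,0,-0.12,0],[0,0,0,0,0,-0.12,0],[0,0,0,0,0,-0.1,0],[0,0,0,0,0,-0.05,0],[0,0,0,0,0,-0.02,0]]'; python3 - <<'E'
from h import *
goto([.4957,-.0127,.2],13.6)
a=cv2.imread("pics/t3.png");h=cv2.cvtColor(a,cv2.COLOR_BGR2HSV)
g=cv2.inRange(h,(0,0,165),(180,60,255));k=np.zeros_like(g);k[195:292,255:330]=g[195:292,255:330]
k=cv2.morphologyEx(k,cv2.MORPH_OPEN,np.ones((3,3)))
for c in cv2.findContours(k,0,2)[0]:
  if cv2.contourArea(c)>150:
    P=plane("top",c.reshape(-1,2),.056)[:,:2].astype(np.float32)*1000;r=cv2.minAreaRect(P);l=cv2.fitLine(P,2,0,.01,.01).ravel()
    print(r,np.degrees(np.arctan2(l[1],l[0])))
s=cv2.imread("pics/s2.png")
vis=np.hstack([cv2.resize(a[190:295,240:345],(399,400),interpolation=2),cv2.resize(s[180:275,240:350],(400,400),interpolation=2)]);cv2.imwrite("pics/c3.png",vis)
E
```

```text
time_s: 13.15
eef_pos: [0.5208, -0.3286, 0.2009]
eef_rot: [0.001, 0.827, 0.562, 0.0]
wrist_force: [-0.3, -0.4, -2.7]
opening: 0.409
grasp_force: 61.8
t 13.15 at [ 0.5208 -0.3286  0.2009] yaw_y -21.67 open 0.409 F [-0.3 -0.4 -2.7] shift units [ 0.9479 -0.4666  0.0017] mm [ 284.4 -140.     0.5]
turn units [ 0.0004  0.0003 -0.1959] deg [  0.08   0.06 -35.27]
((481.0579528808594, 35.813358306884766), (164.69918823242188, 22.011266708374023), 13.632351875305176) 12.983583
((506.5125732421875, -57.410701751708984), (171.09280395507812, 30.613975524902344), 14.145713806152344) 14.65155
```

View pics/c3.png

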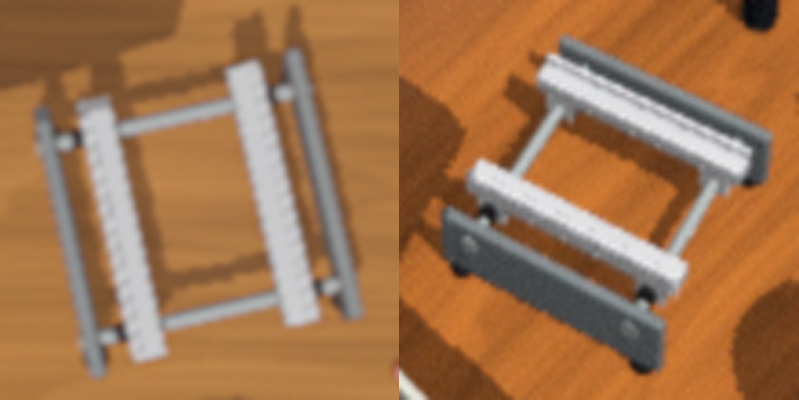

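The frame is empty and its rails run at about 13.9°. Carrying the fresh board over it.

```bash
python3 -m handwheel '[[0,0,-0.03,0,0,0,0],[0,0,-0.04,0,0,0,0],[0,0,-0.045,0,0,0,0],[0,0,-0.045,0,0,0,0],[0,0,-0.037,0,0,0,0],[0,0,0,0.06,0.01,0,0],[0,0,0,0.1,0.016,0,0],[0,0,0,0.13,0.021,0,0]]'; python3 -m handwheel '[[0,0,0,0.14,0.023,0,0],[0,0,0,0.14,0.023,0,0],[0,0,0,0.14,0.023,0,0],[0,0,0,0.13,0.021,0,0],[0,0,0,0.11,0.018,0,0],[0,0,0,0.07,0.012,0,0],[0,0,0,0.024,0.004,0,0],[0,0,0,0,0,0,0]]'; python3 -m handwheel '[[0,0,0,0,0,0.04,0],[0,0,0,0,0,0.08,0],[0,0,0,0,0,0.08,0],[0,0,0,0,0,0.06,0],[0,0,0,0,0,0.04,0],[0,0,0,0,0,0.02,0],[0,0,0,0,0,0,0],[0,0,0,0,0,0,0]]'; python3 - <<'E'
from h import *
goto([.4955,-.0123,.0742],13.9)
import pickle;m=ctrl.camera_model("wrist");w=ctrl.camera("wrist");cv2.imwrite("pics/w4.png",w);pickle.dump(m,open("w4.pkl","wb"))
cv2.imwrite("pics/c4.png",cv2.resize(w,(800,600),interpolation=2))
E
```

```text
time_s: 13.95
eef_pos: [0.5122, -0.2393, 0.1977]
eef_rot: [-0.002, 0.619, 0.786, 0.0]
wrist_force: [-0.3, 1.1, -1.9]
opening: 0.412
grasp_force: 61.6
time_s: 14.75
eef_pos: [0.4946, -0.0107, 0.1987]
eef_rot: [-0.001, 0.617, 0.787, -0.0]
wrist_force: [0.7, 0.3, -2.0]
opening: 0.409
grasp_force: 61.6
time_s: 15.55
eef_pos: [0.4962, -0.0124, 0.1042]
eef_rot: [0.0, 0.617, 0.787, 0.0]
wrist_force: [0.1, -0.5, -1.1]
opening: 0.412
grasp_force: 61.7
t 15.55 at [ 0.4962 -0.0124  0.1042] yaw_y 13.76 open 0.412 F [ 0.1 -0.5 -1.1] shift units [ 0.001  -0.0023  0.1001] mm [ 0.3 -0.7 30. ]
turn units [ 0.0003  0.0002 -0.0008] deg [ 0.05  0.03 -0.14]
```

View pics/c4.png

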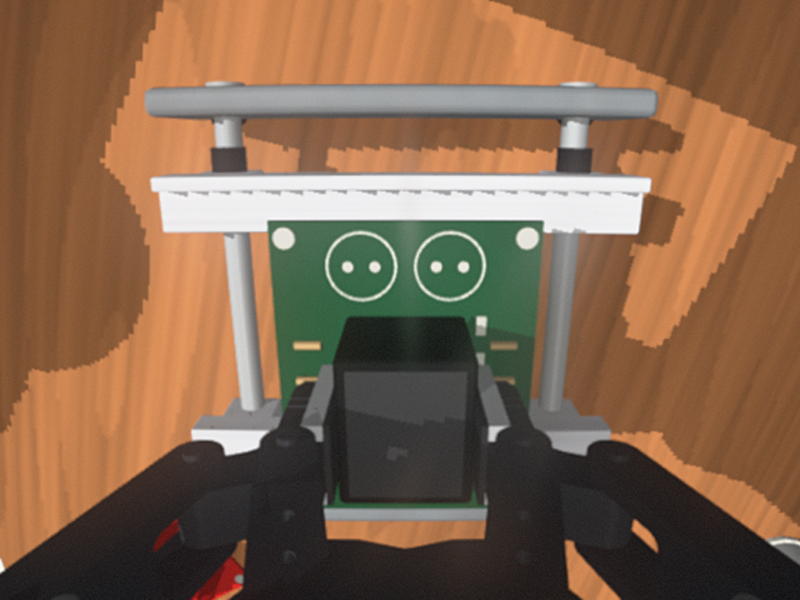

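The board hangs straight over the frame, with edges parallel, the board middle at x≈406 and the rail middle at ≈401 (800 px scale). Checking the lateral gap.

```bash
python3 - <<'E'
from h import *
import pickle;m=pickle.load(open("w4.pkl","rb"));s=.7
a=np.radians(13.8);X=np.array([np.cos(a),np.sin(a)]);Y=np.array([-X[1],X[0]]);T=np.array([.4962,-.0124])
for n,p,z in(("fence in",(400,191),.06),("fence out",(400,177),.06),("ledge in",(400,221),.055),("board edge",(406,220),.087),("railL",(155,182),.06),("railR",(650,182),.06),("boardL",(268,221),.087),("boardR",(544,221),.087),("ledgeR corner",(640,233),.05),("ledgeL",(162,230),.05)):
    q=plane("wrist",[np.array(p)*s],z,m)[0,:2]-T;print(n,(q@X*1e3).round(1),(q@Y*1e3).round(1))
w=cv2.imread("pics/w4.png")[100:175,280]; print(w.mean(1).astype(int).tolist())
E
```

```text
fence in -1.2 55.4
fence out -1.2 60.0
ledge in -1.3 44.5
board edge 0.7 49.9
railL -84.2 59.2
railR 83.5 58.9
boardL -39.1 49.8
boardR 40.6 49.7
ledgeR corner 86.8 39.6
ledgeL -88.6 40.9
[101, 103, 102, 103, 101, 111, 134, 141, 146, 144, 146, 145, 144, 144, 142, 143, 143, 144, 141, 143, 140, 142, 174, 229, 241, 240, 240, 239, 239, 238, 238, 236, 221, 208, 231, 238, 238, 236, 236, 238, 238, 236, 237, 237, 237, 237, 236, 235, 237, 238, 237, 238, 238, 218, 128, 92, 103, 102, 101, 100, 101, 99, 102, 102, 100, 100, 99, 97, 96, 97, 97, 98, 97, 95, 94]
```

Gap is 5.4 mm and centred. Lowering gently.

```bash
python3 -m handwheel '[[0,0,0,0,0,0.03,0],[0,0,0,0,0,0.03,0],[0,0,0,0,0,0.015,0],[0,0,0,0,0,0.008,0],[0,0,0,0,0,0.004,0],[0,0,0,0,0,0.003,0],[0,0,0,0,0,0,0],[0,0,0,0,0,0,0]]'
```

```text
time_s: 16.4
eef_pos: [0.4959, -0.0121, 0.0769]
eef_rot: [0.0, 0.617, 0.787, 0.0]
wrist_force: [-0.2, 0.3, -2.1]
opening: 0.41
grasp_force: 61.7
```

```bash
python3 -m handwheel '[[0,0,0,0,0,0.003,0],[0,0,0,0,0,0.003,0],[0,0,0,0,0,0.002,0],[0,0,0,0,0,0.002,0],[0,0,0,0,0,0,0],[0,0,0,0,0,0,0],[0,0,0,0,0,0,0],[0,0,0,0,0,0,0]]'
```

```text
time_s: 17.2
eef_pos: [0.4956, -0.012, 0.0741]
eef_rot: [-0.0, 0.617, 0.787, -0.0]
wrist_force: [-3.8, 0.4, 6.0]
opening: 0.411
grasp_force: 62.7
```

Contact at about 8 N. Releasing and rising straight up.

```bash
python3 -m handwheel '[[0,0,0,0,0,0,1],[0,0,0,0,0,0,1],[0,0,0,0,0,0,1],[0,0,0,0,0,0,1],[0,0,0,0,0,0,1],[0,0,0,0,0,0,1],[0,0,0,0,0,0,1],[0,0,0,0,0,0,1]]'; python3 -m handwheel '[[0,0,0,0,0,-0.02,1],[0,0,0,0,0,-0.06,1],[0,0,0,0,0,-0.1,1],[0,0,0,0,0,-0.12,1],[0,0,0,0,0,-0.12,1],[0,0,0,0,0,-0.08,1],[0,0,0,0,0,-0.04,1],[0,0,0,0,0,0,1]]'; python3 - <<'E'
from h import *
w=ctrl.camera("wrist");m=ctrl.camera_model("wrist");s=ctrl.camera("side")
h=cv2.cvtColor(w,cv2.COLOR_BGR2HSV);g=cv2.inRange(h,(45,60,20),(95,255,255));g=cv2.morphologyEx(g,cv2.MORPH_CLOSE,np.ones((5,5)))
ct=max(cv2.findContours(g,0,2)[0],key=cv2.contourArea);print(cv2.minAreaRect(plane("wrist",cv2.convexHull(ct).reshape(-1,2),.057,m)[:,:2].astype(np.float32)*1000))
v=np.hstack([cv2.resize(w[50:290,180:420],(400,400),interpolation=2),cv2.resize(s[170:290,230:350],(400,400),interpolation=2)]);cv2.imwrite("pics/c5.png",v)
E
```

```text
time_s: 18.0
eef_pos: [0.4956, -0.012, 0.0737]
eef_rot: [-0.0, 0.617, 0.787, -0.0]
wrist_force: [0.1, -0.0, 0.0]
opening: 1.003
grasp_force: 0.0
time_s: 18.8
eef_pos: [0.4966, -0.0123, 0.2375]
eef_rot: [0.002, 0.617, 0.787, 0.001]
wrist_force: [0.2, 0.4, -0.0]
opening: 0.997
grasp_force: 0.0
((494.6734924316406, -11.55435562133789), (78.25491333007812, 97.67521667480469), 13.748534202575684)
```

View pics/c5.png

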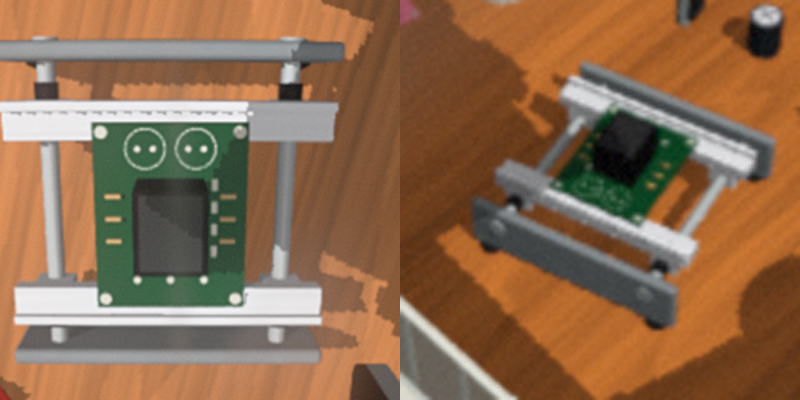

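Both views show the fresh board flat on the two ledges, centred between the fences and well inside the rail ends. The gripper is clear.

```bash
python3 -c "
from bench import ctrl
print(ctrl.hand_in())"
```

```text
the job is handed in; nothing more can be done
None
```

The dead board is in the scrap crate, the fresh board sits flat and centred in the frame, component side up, and the job was handed in at about 19 s of the 53 s limit.

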